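# Pop and open the screened test box

### The job

Open the test box that has the orange release tab: press the tab down with a fingertip until the lid springs up, then push the lid all the way back onto its stop so that it stays fully open when you take the hand away. Only press and push: do not grip or lift anything, keep the box with the blue tab shut, and leave the loose parts lying around where they are.

Things in the scene. Friction and masses are not known exactly. Their poses are not given: they have to be found in the camera images.
- orange_box: Grey test box fixed to the bench, 110 x 110 x 56 mm (65 mm high with its lid shut), orange release tab in front and an orange square on the lid. Origin: centre of its underside, on the bench. Its x axis points from the front (tab) to the back (hinge), y to the left along the hinge, z up. A brass connector sticks out 10 mm from each side.
- orange_tab_pad (a point): Middle of the top of the orange tab, 46 mm above the bench, 92 mm in front of the box's centre; pad 28 mm (front-back) x 34 mm. Pressed down 4 to 5 mm with 3 to 6 N it rocks a steel hook (14 mm wide, top at 70 mm, 35 mm behind the pad's middle) off the lid's front edge. It bottoms after 7.5 mm and springs back when let go.
- orange_tab (a joint): Turn of the orange tab, rad: 0 at rest, about 0.15 where the hook lets go, 0.27 pressed to the bottom.
- orange_hinge (a point): Middle of the orange box's lid hinge axis: 57 mm behind the box's centre, 58 mm above the bench; the axis runs along the box's y.
- orange_lid_edge (a point): Middle of the front edge of the orange box's lid, on its underside, 117 mm from the hinge axis. The lid is a flat plate 115 mm (front-back) x 112 mm wide x 7 mm thick, about 0.1 kg; shut, its underside is 58 mm above the bench and its edge overhangs the case's front by 5 mm.
- orange_lid (a joint): Opening of the orange lid, rad: 0 shut; about 0.6 where a sprung pin lifts it within a second of unlatching (front edge then 125 mm above the bench); 1.57 upright; 1.85 on its stop, leaning back. Damped hinge with friction: below 0.8 the lid sinks back onto the pin, above 1.2 it stays where left and does not fall onto the stop by itself. About 1 N at the edge swings it.
- blue_box: The same kind of box, 110 x 110 x 65 mm shut, with a blue tab and a blue square on its lid; it must stay shut. Origin and axes as for the orange box. The two boxes may stand in either place.
- blue_lid (a joint): Opening of the blue box's lid, rad: 0 shut.
- filter_module_centre (a point): Centre of a loose white filter module on a green base, 30 x 42 x 17 mm, on the bench between the boxes.
- attenuator_centre (a point): Centre of a loose silver and blue coaxial attenuator, 54 x 17 x 17 mm, on the bench.
- heatsink_centre (a point): Centre of a loose aluminium finned heatsink, 34 x 50 x 26 mm, on the bench.
- flux_pot_centre (a point): Centre of a loose white pot with a yellow lid, 46 mm across, 22 mm high, on the bench.

How it is judged:
By the outcome, as a careful person would: the job done as asked, in the order asked, and still so for the second after the job is handed in, with the robot touching nothing.
It also fails if it takes over 45 s, if anything falls off the work surface, if the arm or the gripper's body presses on something with over 40 N, if the wrist force passes 120 N, or if a joint passes its speed limit or range.

### The arm

A 6-joint arm with a two-finger parallel gripper is mounted at the origin on a cart in front of the work surface, level with it; the furniture and walls round the work are solid. World frame = base frame: x ahead of the robot, y to its left, z up, the work surface at z = 0. Lengths are in m, angles in rad, forces in N, time in s.
With the tool pointing down it reaches from about 0.425 to 0.95 m from the base axis. Payload 3.5 kg.
Tool frame: the origin (TCP) lies on the centre line of the jaws, within the pads' length; the fingertips stand tip_extent ahead of it and the grasp point (between the pads) lies 2 mm behind it (tip_extent is the distance from the TCP to the fingertips, in m); z points along the fingers, y is the direction in which the jaws open and shut (so a half turn about z gives the same grasp; the last joint's range is limited). The gripper opens to 85 mm and grips with 20 to 120 N. Pads are 22 mm wide; open, the fingers measure 114 mm over their backs; the gripper's body (76 mm by 85 mm) begins 54 mm behind the grasp point. The pads swing forward as they close: fully open they stand 13 mm farther back than shut.
Start: joints at [-1.456, 0.286, 1.577, -0, 1.279, -0.15], TCP at [0.177, -0.651, 0.248] pointing down, gripper open.
Joint ranges: [-2.77, 2.77], [-0.9, 2.22], [0.21, 2.48], [-1.53, 4.67], [0.24, 2.81], [-2.84, 2.84]. Speed limits (rad/s): [2.79, 2.79, 3.14, 3.14, 3.14, 3.14].

### API

Orientations are given as a unit quaternion [x, y, z, w].
In Python, from plant import * gives the robot as it stands.
- The arm moves only by the shell command python3 -m crank 'ROWS' [FORCE]. ROWS is JSON, a list of rows, each a list of 7 numbers: the gripper's target within -1 to 1 (shut at 1, half-way at 0, fully open at -1), then the shift along the tool's x, y, z in cm, then the turn, a rotation vector about the tool's x, y, z in degrees. In form: [[fingers, tx, ty, tz, wx, wy, wz], ...]. A call has 1 to 5 rows; each row shifts and turns the commanded pose from where the row before left it, along the tool's axes as they then stand; what a row does not reach is not made up. A row lasts 1/10 s, in which the tool goes at most 50 mm and 8.59 degrees, less where a joint would pass 70% of its speed; a pose out of reach is approached as far as the arm can. A call is refused whole if a number of a shift passes 5 or a number of a turn 8.59, either way. A call with a gripper value outside its range is refused whole. The fingers move at their own pace and stop on an object; FORCE is the grip in N (left out, the last holds). Time passes only in rows, so rows that do not move let the fingers close. It gives the time, the measured TCP pose, the force and the opening at its end, in the units of the state.
- get_state(): the state, without advancing time (a new reading comes with each control period).
- read_camera(name): name is "side" or "top" or "wrist"; returns a dict with "color" (420x560x3 uint8, red, green, blue), "vfov" (degrees; the focal length in pixels is half the picture's height over the tangent of half this angle, whatever the lens; pixels are square), "cx", "cy" (the principal point, pixels), "cam_to_world" (4x4, takes a point from camera to world coordinates). Camera axes: x right, y up, looking along -z (the intrinsics and any distortion apply to the point x, -y, -z); pixel columns grow to the right and rows downward; lengths in m; the calibration is good to about 2 mm. A picture is of the moment at which its call begins. There is no depth.
- sign_off(): hands the job in, once; it reports no verdict.
Trained networks look in the newest picture that a camera, given by its name, has taken for a name from the list of things; names that differ only in an ending like _2 or _b are one class to them, and where a whole thing is asked for, a point or a joint stands for the part that bears it (a point fixed in the world has none). Each returns a list of dicts, best first, with "p" (0 to 1); they miss things now and then, are a little off and sometimes report something else, mostly with a low value. They report only what shows in the picture. A call takes as long as a camera call.
- trace(thing, camera): "pixels" (420x560 bool, what is visible of it) and "location" ([column, row] in pixels, amid what is visible of it).
- place_of(thing, camera): "location" ([column, row] in pixels: a listed point, or the origin of a listed thing).
The state is a dict: "time": time; "qpos": joint angles; "dq": joint speeds; "joint_efforts": joint torques, N m; "eef_pos": TCP position; "tcp_rot": TCP orientation; "contact_force": force on the tool from outside, world axes, zero at the start; "wrist_torque": the same for the moment, N m; "opening": opening from 0.0 (shut) to 1.0 (fully open).
Only numpy, scipy, OpenCV 4.12 (cv2) and the standard library are available. Lean on these libraries where they do the work, as an engineer would, in place of code of your own. Each camera call takes 0.05 s, during which the arm holds its last target.

## Working session

There is one attempt and no reset: what is moved stays moved. The work goes in short steps, Python scripts to look and compute and a shell command to move; the robot and the scene stay as the last step left them, time stands still between calls to the robot, and variables do not carry over. Pictures are saved under pics/ and viewed, and the job is handed in when it is done.

```bash
ls; mkdir -p pics
python3 - <<'E'
from plant import *
import cv2
s=get_state();print(s)
for n in("top","side","wrist"):
    r=read_camera(n);cv2.imwrite(f"pics/{n}0.png",r["color"][:,:,::-1]);print(n,r["vfov"],r["cx"],r["cy"],r["cam_to_world"],[k for k in r])
    for t in("orange_tab_pad","orange_box","blue_box","orange_hinge","orange_lid_edge","filter_module_centre","attenuator_centre","heatsink_centre","flux_pot_centre"):
        print(t,[(x["p"],x["location"]) for x in place_of(t,n)[:2]])
E
```

```text
pics
{'time': 0.0, 'qpos': array([-1.45599950e+00,  2.87197198e-01,  1.57816041e+00,  3.63556239e-05,
        1.27856841e+00, -1.50009503e-01]), 'dq': array([ 0.00134195,  0.0005197 ,  0.00123704,  0.00116528,  0.00040915,
       -0.00098978]), 'joint_efforts': array([-7.28847244e-04, -4.05982804e+01, -2.92629004e+01, -2.55327095e-04,
        5.81404209e-03,  1.26136106e-05]), 'eef_pos': array([ 0.17662313, -0.65085874,  0.24693507]), 'tcp_rot': array([ 9.91247518e-01,  1.32011354e-01,  3.79382905e-05, -1.16619607e-03]), 'contact_force': array([-0.04773355,  0.33749822,  0.01392976]), 'wrist_torque': array([-0.00368998,  0.00029902,  0.00060549]), 'opening': 1.0049237041575976}
top 56.5172048493275 277.3732389223925 213.38505724479904 [[-0.02111341  0.98169457 -0.18928811  0.30231029]
 [-0.99977474 -0.0211417   0.00186999  0.2758701 ]
 [-0.00216611  0.18928495  0.98191981  0.91883974]
 [ 0.          0.          0.          1.        ]] ['color', 'vfov', 'cx', 'cy', 'cam_to_world']
orange_tab_pad [(0.57, [357.9, 213.5])]
orange_box [(0.59, [338.9, 187.1])]
blue_box [(0.63, [239.4, 207
[... 815 characters left out ...]
4.3, 240.9])]
attenuator_centre [(0.63, [299.6, 328.7]), (0.56, [227.1, 317.1])]
heatsink_centre [(0.68, [172.4, 290.2])]
flux_pot_centre [(0.96, [301.1, 329.1])]
wrist 70.26941631781298 283.5631545653982 207.13103911455354 [[ 2.62092101e-01  9.20916592e-01  2.88479394e-01  2.51373732e-01]
 [-9.65042843e-01  2.50044853e-01  7.85486007e-02 -6.31504633e-01]
 [ 2.03922092e-04 -2.98981942e-01  9.54258747e-01  3.74784563e-01]
 [ 0.00000000e+00  0.00000000e+00  0.00000000e+00  1.00000000e+00]] ['color', 'vfov', 'cx', 'cy', 'cam_to_world']
orange_tab_pad []
orange_box []
blue_box []
orange_hinge []
orange_lid_edge []
filter_module_centre []
attenuator_centre []
heatsink_centre []
flux_pot_centre []
```

View pics/top0.png

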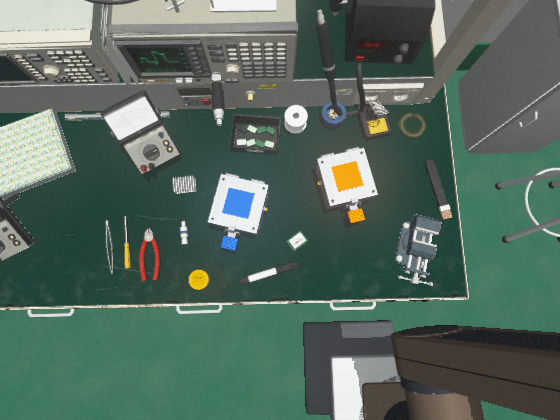

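View pics/side0.png

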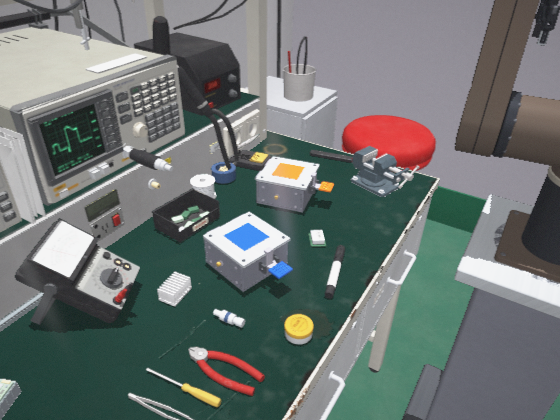

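```bash
cat > h.py <<'E'
from plant import *
import numpy as np, cv2
from scipy.optimize import least_squares
from scipy.spatial.transform import Rotation as R
def proj(r,P):
    M=np.array(r["cam_to_world"]);f=210/np.tan(np.radians(r["vfov"])/2)
    c=(np.atleast_2d(P)-M[:3,3])@M[:3,:3]
    return np.c_[r["cx"]+f*c[:,0]/-c[:,2], r["cy"]-f*c[:,1]/-c[:,2]]
def back(r,uv,z):
    M=np.array(r["cam_to_world"]);f=210/np.tan(np.radians(r["vfov"])/2)
    d=M[:3,:3]@np.array([(uv[0]-r["cx"])/f,-(uv[1]-r["cy"])/f,-1]);o=M[:3,3]
    return o+d*(z-o[2])/d[2]
def blobs(img,col):
    h=cv2.cvtColor(img,cv2.COLOR_RGB2HSV)
    m=cv2.inRange(h,(8,170,120),(20,255,255)) if col=='o' else cv2.inRange(h,(100,150,100),(120,255,255))
    n,l,s,c=cv2.connectedComponentsWithStats(m)
    return sorted([(int(s[i,4]),c[i].round(1).tolist(),s[i,:4].tolist()) for i in range(1,n) if s[i,4]>15],reverse=True)
E
python3 - <<'E'
from h import *
for n in("top","side"):
    r=read_camera(n)
    for c in 'ob':
        b=blobs(r["color"],c);print(n,c,b[:5])
    for t in("orange_box","blue_box"):
        for x in trace(t,n)[:2]: print(t,x["p"],x["location"],x["pixels"].sum())
    for z,nm in((.065,0),(.046,1)):
      for c in 'ob':
        print(c,z,[back(r,b[1],z).round(4).tolist() for b in blobs(r["color"],c)[:3]])
    x0,y0,w,h=(290,130,110,110) if n=="top" else (240,140,110,80)
    cv2.imwrite(f"pics/{n}crop.png",cv2.resize(r["color"][y0:y0+h,x0:x0+w,::-1],None,fx=6,fy=6)[:600,:800])
E
```

```text
top o [(615, [346.8, 175.7], [332, 162, 31, 29]), (136, [355.9, 215.6], [348, 209, 17, 14])]
top b [(647, [237.8, 202.6], [223, 188, 31, 30]), (185, [228.9, 242.8], [221, 236, 17, 15])]
orange_box 0.77 [341.5, 183.9] 3102
blue_box 0.89 [232.5, 204.7] 2925
blue_box 0.45 [342.6, 183.4] 2945
o 0.065 [[0.5505, 0.1151, 0.065], [0.4581, 0.0999, 0.065]]
b 0.065 [[0.4934, 0.3623, 0.065], [0.4035, 0.382, 0.065]]
o 0.046 [[0.556, 0.1115, 0.046], [0.4616, 0.096, 0.046]]
b 0.046 [[0.4976, 0.3642, 0.046], [0.4057, 0.3843, 0.046]]
side o [(165, [293.1, 170.6], [285, 164, 18, 15]), (96, [326.3, 186.7], [319, 182, 15, 10])]
side b [(617, [245.9, 236.1], [225, 223, 44, 27]), (240, [280.2, 269.7], [269, 261, 24, 18])]
orange_box 0.77 [287.0, 182.5] 2791
orange_box 0.58 [323.8, 186.4] 177
blue_box 0.64 [248.8, 252.2] 4712
o 0.065 [[0.5425, 0.1063, 0.065], [0.4483, 0.1272, 0.065]]
b 0.065 [[0.4948, 0.361, 0.065], [0.3951, 0.4045, 0.065]]
o 0.046 [[0.5585, 0.0772, 0.046], [0.4608, 0.0988, 0.046]]
b 0.046 [[0.5091, 0.3413, 0.046], [0.4056, 0.3865, 0.046]]
```

View pics/topcrop.png

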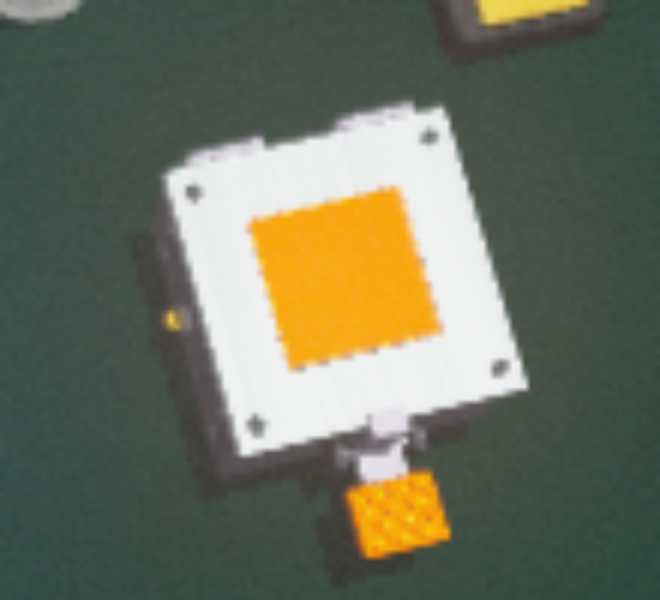

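View pics/sidecrop.png

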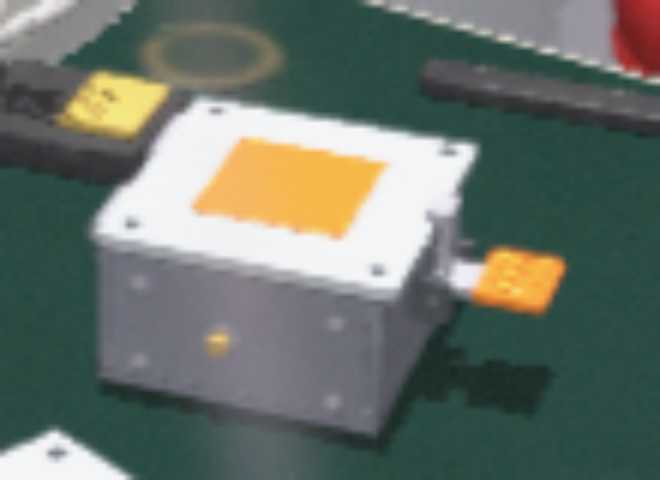

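Run:
```python
from h import *
pts=np.array([[.055,.056,.065],[.055,-.056,.065],[-.06,-.056,.065],[-.06,.056,.065],[-.092,0,.046]])
T=np.array([[165,175],[443,107],[527,388],[240,455]])/6+[290,130];T=np.r_[T,[[355.9,215.6]]]
S=np.array([[95,232],[195,98],[478,148],[400,295]])/6+[240,140];S=np.r_[S,[[326.3,186.7]]]
rt,rs=read_camera("top"),read_camera("side")
def W(p): return np.c_[pts[:,0]*np.cos(p[2])-pts[:,1]*np.sin(p[2])+p[0],pts[:,0]*np.sin(p[2])+pts[:,1]*np.cos(p[2])+p[1],pts[:,2]]
for use in((1,1),(1,0),(0,1)):
    f=lambda p:np.r_[use[0]*(proj(rt,W(p))-T).ravel(),use[1]*(proj(rs,W(p))-S).ravel()]
    o=least_squares(f,[.55,.11,.2]);print(use,o.x.round(4),np.degrees(o.x[2]),o.fun.round(1),W(o.x)[-1])
```

```text
(1, 1) [0.5512 0.1154 0.2167] 12.414114280960256 [-0.9 -0.7 -0.1 -0.4  0.   0.1 -0.3  0.4  0.2  0.1  0.1  0.   0.6 -0.2
  0.2 -0.1 -0.3 -0.6  0.4 -0.7] [0.46134062 0.09562685 0.046     ]
(1, 0) [0.551  0.1148 0.214 ] 12.262116562980385 [-0.6 -0.7  0.2 -0.3  0.2  0.2 -0.2  0.5  0.3  0.2  0.  -0.   0.  -0.
  0.  -0.  -0.  -0.   0.  -0. ] [0.4611245  0.09525968 0.046     ]
(0, 1) [0.5508 0.117  0.2212] 12.676595847148935 [-0.  -0.  -0.  -0.  -0.   0.  -0.   0.  -0.   0.  -0.1  0.5  0.3  0.1
 -0.1  0.1 -0.4 -0.2  0.3 -0.4] [0.46106374 0.09683853 0.046     ]
```

```bash
cat >> h.py <<'E'
BX=np.array([.5512,.1155,0]);YAW=np.radians(12.4)
RB=R.from_euler('z',YAW).as_matrix()
def b2w(p): return BX+RB@np.array(p)
def st():
    s=get_state();Rt=R.from_quat(s["tcp_rot"]).as_matrix()
    print("t",round(s["time"],2),"tcp",s["eef_pos"].round(4),"box",(RB.T@(s["eef_pos"]-BX)*1000).round(1),"F",s["contact_force"].round(2),"open",round(s["opening"],2),"q",s["qpos"].round(2),"xyaw",np.degrees(np.arctan2(Rt[1,0],Rt[0,0])).round(2),"z",Rt[:,2].round(3))
    return s,Rt
def to(w):
    s,Rt=st();print("shift cm",(Rt.T@(np.array(w)-s["eef_pos"])*100).round(2))
E
python3 - <<'E'
import plant
print([k for k in dir(plant) if k[0]!='_'], getattr(plant,'tip_extent',None))
from h import *
to([.42,-.35,.25])
print(b2w([-.095,0,.15]))
E
```

```text
['Unreachable', 'get_state', 'place_of', 'read_camera', 'sign_off', 'tip_extent', 'trace'] 0.017
t 1.9 tcp [ 0.1767 -0.6515  0.2483] box [-530.5 -668.6  248.3] F [-0.32 -0.32 -0.46] open 1.0 q [-1.46  0.29  1.58  0.    1.28 -0.15] xyaw 15.17 z [ 0. -0. -1.]
shift cm [ 31.37 -22.73  -0.17]
[0.45841613 0.09510014 0.15      ]
```

```bash
python3 -m crank '[[1,3,-5,0,0,0,0],[1,3,-5,0,0,0,0],[1,3,-5,0,0,0,0],[1,3,-5,0,0,0,0],[1,3,-5,0,0,0,0]]'
```

```text
time: 2.4
eef_pos: [0.245, -0.409, 0.2483]
tcp_rot: [0.991, 0.132, 0.0, 0.0]
contact_force: [0.7, 0.8, 0.4]
opening: 0.144
```

```bash
python3 -m crank '[[1,4,-3,0,0,0,0],[1,4,-3,0,0,0,0],[1,4,-3,0,0,0,0],[1,3,-4,0,0,0,0],[1,3,-4,0,0,0,2.8]]'; python3 -c "
from h import *
to(b2w([-.096,0,.14]))"
```

```text
time: 2.9
eef_pos: [0.3746, -0.1979, 0.2487]
tcp_rot: [0.994, 0.107, 0.0, 0.0]
contact_force: [1.2, -0.4, -0.1]
opening: 0.001
t 2.9 tcp [ 0.3746 -0.1979  0.2487] box [-239.8 -268.2  248.7] F [ 1.19 -0.37 -0.12] open 0.0 q [-0.73 -0.3   2.16  0.    1.28  0.63] xyaw 12.29 z [ 0.001 -0.001 -1.   ]
shift cm [ 14.32 -26.85  10.86]
```

```bash
python3 -m crank '[[1,2.2,-4.4,0,0,0,0],[1,2.2,-4.4,0,0,0,0],[1,2.2,-4.4,0,0,0,0],[1,2.2,-4.4,0,0,0,0],[1,2.2,-4.4,0,0,0,0]]'; python3 -m crank '[[1,2.2,-4.4,2,0,0,0],[1,0,0,3,0,0,0],[1,0,0,3,0,0,0],[1,0,0,0,0,0,0]]'
python3 - <<'E'
from h import *
to(b2w([-.096,0,.075]))
for n in("wrist","top","side"):
    r=read_camera(n);cv2.imwrite(f"pics/{n}1.png",r["color"][:,:,::-1])
E
```

```text
time: 3.4
eef_pos: [0.4344, 0.0408, 0.2489]
tcp_rot: [0.994, 0.108, 0.001, 0.0]
contact_force: [0.6, -0.1, -0.4]
opening: -0.001
time: 3.8
eef_pos: [0.4424, 0.0844, 0.1653]
tcp_rot: [0.994, 0.108, -0.005, -0.001]
contact_force: [-1.0, -0.1, 0.5]
opening: 0.001
t 3.8 tcp [0.4424 0.0844 0.1653] box [-112.9   -7.1  165.3] F [-1.01 -0.13  0.5 ] open 0.0 q [-0.04 -0.13  2.18 -0.    1.1   1.32] xyaw 12.45 z [-0.009  0.    -1.   ]
shift cm [ 1.78 -0.68  9.02]
```

View pics/wrist1.png

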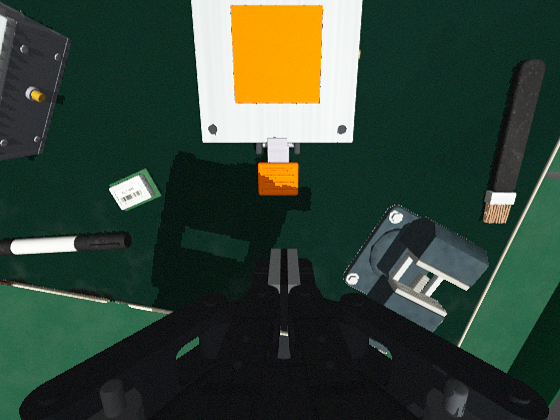

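View pics/side1.png

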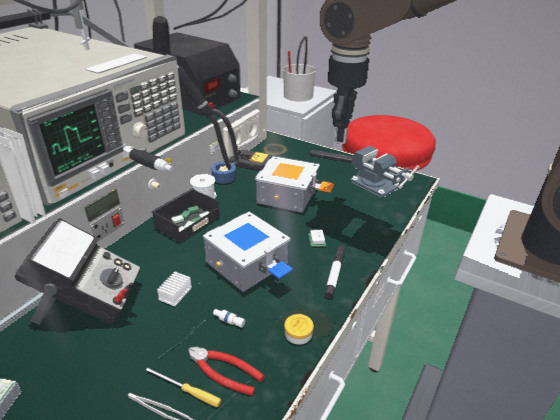

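```bash
python3 -m crank '[[1,1.7,-0.7,3,0,0,0],[1,0,0,3,0,0,0],[1,0,0,1.5,0,0,0],[1,0,0,0,0,0,0],[1,0,0,0,0,0,0]]';  python3 - <<'E'
from h import *
to(b2w([-.096,0,.063]))
for n in("wrist","side"):
    r=read_camera(n);cv2.imwrite(f"pics/{n}2.png",r["color"][:,:,::-1] if n=="wrist" else cv2.resize(r["color"][100:250,200:400,::-1],None,fx=4,fy=4))
    print(proj(r,b2w([-.092,0,.046])), place_of("orange_tab_pad",n)[:1])
E
```

```text
time: 4.45
eef_pos: [0.4622, 0.0937, 0.0964]
tcp_rot: [0.994, 0.107, 0.002, 0.0]
contact_force: [0.3, 0.4, -0.0]
opening: 0.002
t 4.45 tcp [0.4622 0.0937 0.0964] box [-91.5  -2.1  96.4] F [ 0.32  0.42 -0.03] open 0.0 q [-0.02  0.02  2.18  0.    0.94  1.34] xyaw 12.33 z [ 0.003 -0.    -1.   ]
shift cm [-0.46 -0.22  3.34]
[[279.68719564 240.51278854]] [{'location': [282.5, 234.4], 'p': 0.57}]
[[326.69399812 186.02110018]] [{'location': [324.4, 184.0], 'p': 0.74}]
```

View pics/wrist2.png

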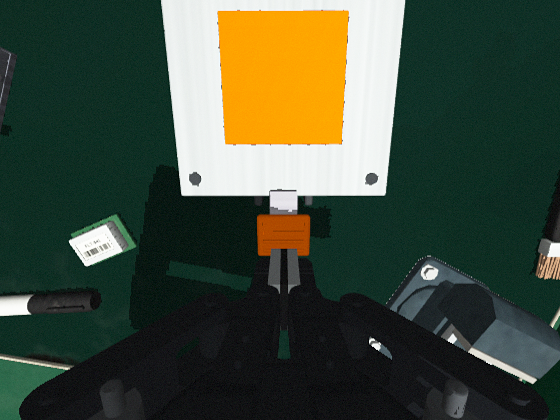

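View pics/side2.png

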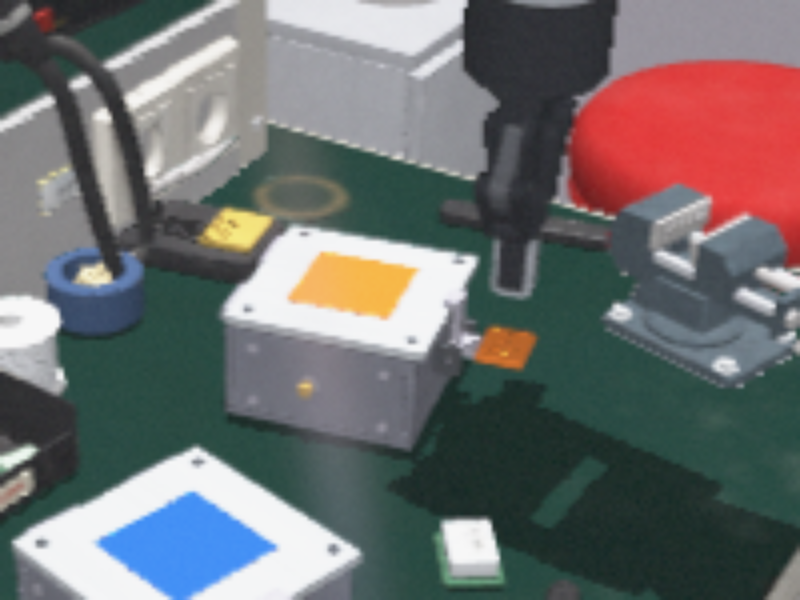

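```bash
python3 -m crank '[[1,-0.4,-0.2,1.5,0,0,0],[1,0,0,1.3,0,0,0],[1,0,0,0,0,0,0],[1,0,0,0,0,0,0]]';  python3 - <<'E'
from h import *
to(b2w([-.096,0,.063]))
r=read_camera("wrist");cv2.imwrite("pics/wrist3.png",r["color"][:,:,::-1])
E
```

```text
time: 5.05
eef_pos: [0.4564, 0.0952, 0.0664]
tcp_rot: [0.994, 0.108, -0.0, -0.0]
contact_force: [-1.3, -0.4, 0.1]
opening: 0.003
t 5.05 tcp [0.4564 0.0952 0.0664] box [-97.    0.5  66.4] F [-1.35 -0.45  0.05] open 0.0 q [-0.01  0.07  2.2   0.    0.87  1.34] xyaw 12.37 z [-0.  0. -1.]
shift cm [0.1  0.05 0.34]
```

View pics/wrist3.png

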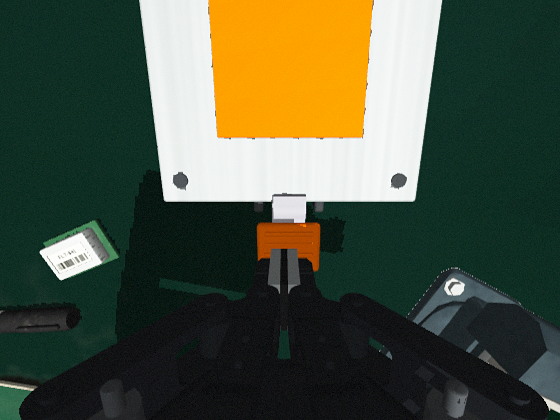

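```bash
python3 -m crank '[[1,0.3,0,0,0,0,0],[1,0,0,0.3,0,0,0],[1,0,0,0.2,0,0,0],[1,0,0,0.2,0,0,0],[1,0,0,0,0,0,0]]';  python3 - <<'E'
from h import *
st()
r=read_camera("wrist");cv2.imwrite("pics/wrist4.png",r["color"][:,:,::-1])
E
```

```text
time: 5.6
eef_pos: [0.4594, 0.0958, 0.0596]
tcp_rot: [0.994, 0.108, -0.0, 0.0]
contact_force: [-1.2, -2.0, 4.1]
opening: 0.004
t 5.6 tcp [0.4594 0.0958 0.0596] box [-93.9   0.4  59.6] F [-1.23 -1.99  4.09] open 0.0 q [-0.01  0.09  2.2  -0.    0.86  1.34] xyaw 12.38 z [-0. -0. -1.]
```

View pics/wrist4.png

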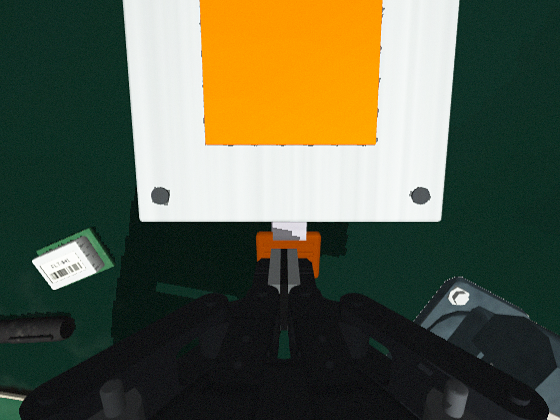

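```bash
python3 -m crank '[[1,0,0,0.1,0,0,0],[1,0,0,0,0,0,0],[1,0,0,0,0,0,0],[1,0,0,0,0,0,0],[1,0,0,0,0,0,0]]'; python3 -m crank '[[1,0,0,0,0,0,0],[1,0,0,0,0,0,0],[1,0,0,0,0,0,0],[1,0,0,0,0,0,0]]';  python3 - <<'E'
from h import *
st()
r=read_camera("side");cv2.imwrite("pics/side5.png",cv2.resize(r["color"][100:250,200:400,::-1],None,fx=4,fy=4))
E
```

```text
time: 6.15
eef_pos: [0.4592, 0.0958, 0.0585]
tcp_rot: [0.994, 0.108, -0.0, 0.0]
contact_force: [-3.0, -2.1, 5.1]
opening: 0.001
time: 6.55
eef_pos: [0.4593, 0.0958, 0.0585]
tcp_rot: [0.994, 0.108, -0.0, 0.0]
contact_force: [-2.3, -3.2, 5.0]
opening: 0.005
t 6.55 tcp [0.4593 0.0958 0.0585] box [-94.    0.5  58.5] F [-2.25 -3.2   5.01] open 0.0 q [-0.01  0.09  2.2  -0.    0.86  1.34] xyaw 12.37 z [-0. -0. -1.]
```

View pics/side5.png

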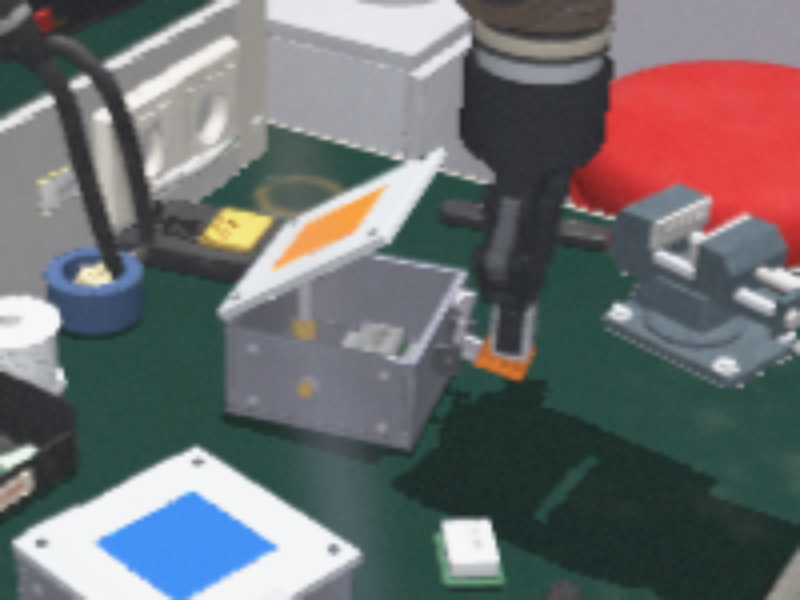

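```bash
python3 -m crank '[[1,-0.3,0,-3,0,0,0],[1,0,0,-3,0,0,0],[1,0,0,-0.4,0,0,0],[1,0,0,0,0,0,0]]';  python3 - <<'E'
from h import *
to(b2w([-.055,0,.121]))
rt=read_camera("top");cv2.imwrite("pics/top6.png",cv2.resize(rt["color"][0:200,240:440,::-1],None,fx=3,fy=3))
rs=read_camera("side");cv2.imwrite("pics/side6.png",cv2.resize(rs["color"][60:210,150:350,::-1],None,fx=4,fy=4))
E
```

```text
time: 7.0
eef_pos: [0.4571, 0.0956, 0.123]
tcp_rot: [0.994, 0.108, 0.001, -0.0]
contact_force: [0.3, 0.8, -0.1]
opening: -0.001
t 7.0 tcp [0.4571 0.0956 0.123 ] box [-96.2   0.8 123. ] F [ 0.29  0.84 -0.08] open -0.0 q [-0.01 -0.03  2.18  0.    0.99  1.34] xyaw 12.36 z [ 0.003  0.001 -1.   ]
shift cm [4.12 0.07 0.21]
```

View pics/top6.png

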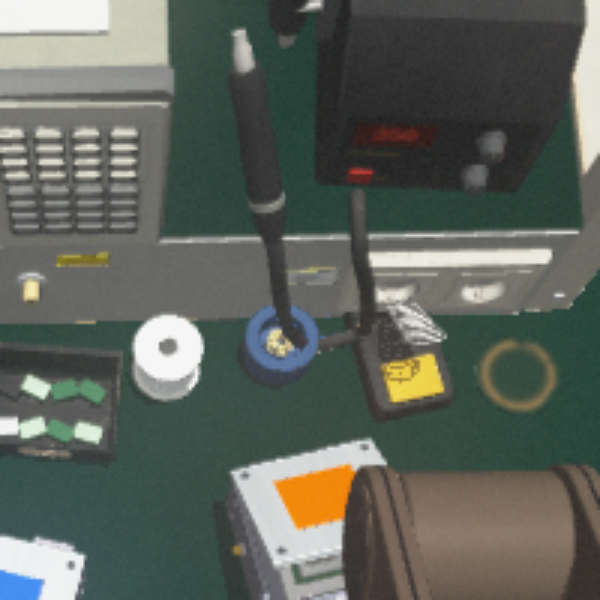

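View pics/side6.png

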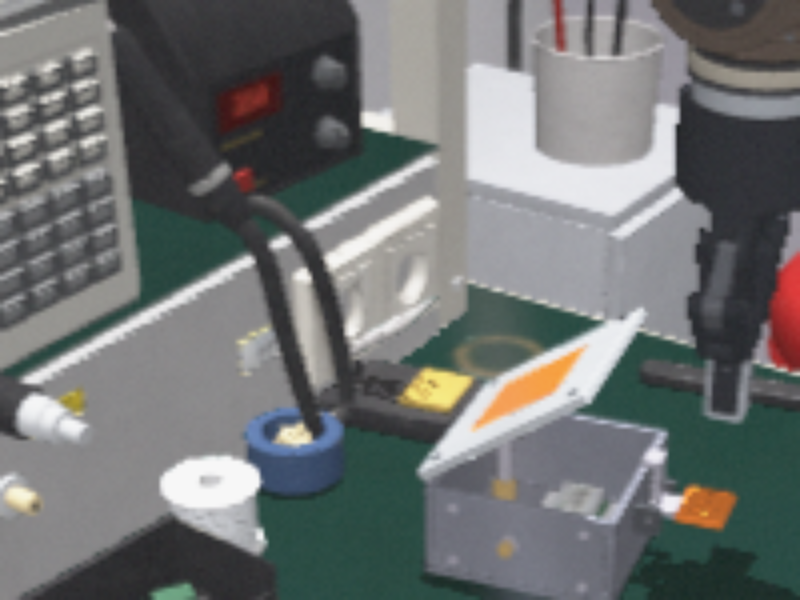

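```bash
python3 -m crank '[[1,2.5,0.1,0.2,0,0,0],[1,1.5,0,0,0,0,0],[1,1,0,0,0,0,0],[1,1,0,-1,0,0,0],[1,0,0,0,0,0,0]]';  python3 - <<'E'
from h import *
to(b2w([-.027,0,.147]))
rs=read_camera("side");cv2.imwrite("pics/side7.png",cv2.resize(rs["color"][60:210,200:400,::-1],None,fx=4,fy=4))
E
```

```text
time: 7.6
eef_pos: [0.516, 0.1074, 0.1313]
tcp_rot: [0.994, 0.108, 0.0, -0.0]
contact_force: [-2.3, -0.2, 1.2]
opening: 0.0
t 7.6 tcp [0.516  0.1074 0.1313] box [-36.1  -0.4 131.3] F [-2.27 -0.16  1.24] open 0.0 q [0.01 0.09 2.03 0.   1.02 1.37] xyaw 12.37 z [ 0.     0.001 -1.   ]
shift cm [ 0.91 -0.04 -1.56]
```

View pics/side7.png

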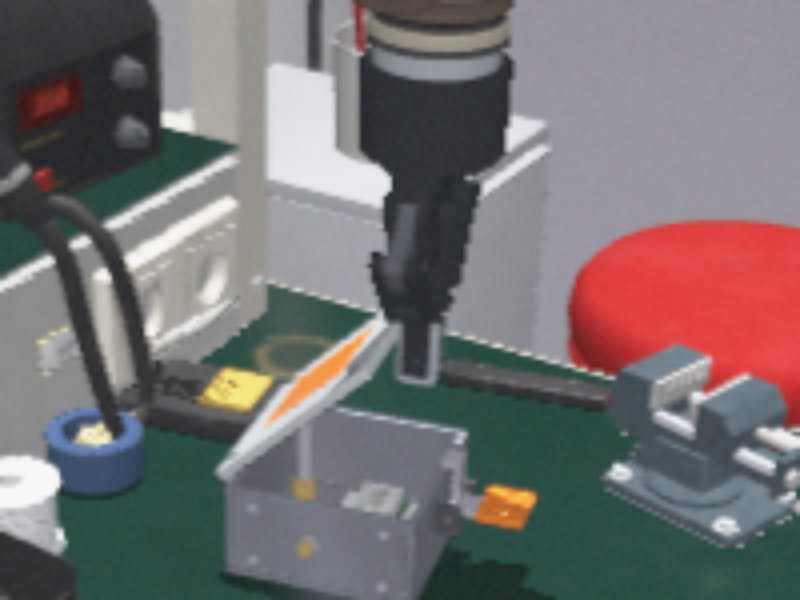

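```bash
python3 -m crank '[[1,1,0,-1.3,0,0,0],[1,1.3,0,-1,0,0,0],[1,1.5,0,-0.7,0,0,0],[1,0,0,0,0,0,0]]';  python3 - <<'E'
from h import *
to(b2w([.038,0,.172]))
rs=read_camera("side");cv2.imwrite("pics/side8.png",cv2.resize(rs["color"][60:210,200:400,::-1],None,fx=4,fy=4))
E
```

```text
time: 8.05
eef_pos: [0.5543, 0.1155, 0.1621]
tcp_rot: [0.994, 0.108, 0.003, 0.0]
contact_force: [0.5, 1.0, 0.5]
opening: -0.004
t 8.05 tcp [0.5543 0.1155 0.1621] box [  3.   -0.7 162.1] F [0.49 0.97 0.55] open -0.0 q [0.03 0.13 1.92 0.   1.08 1.38] xyaw 12.37 z [ 0.005  0.    -1.   ]
shift cm [ 3.51 -0.07 -0.97]
```

View pics/side8.png

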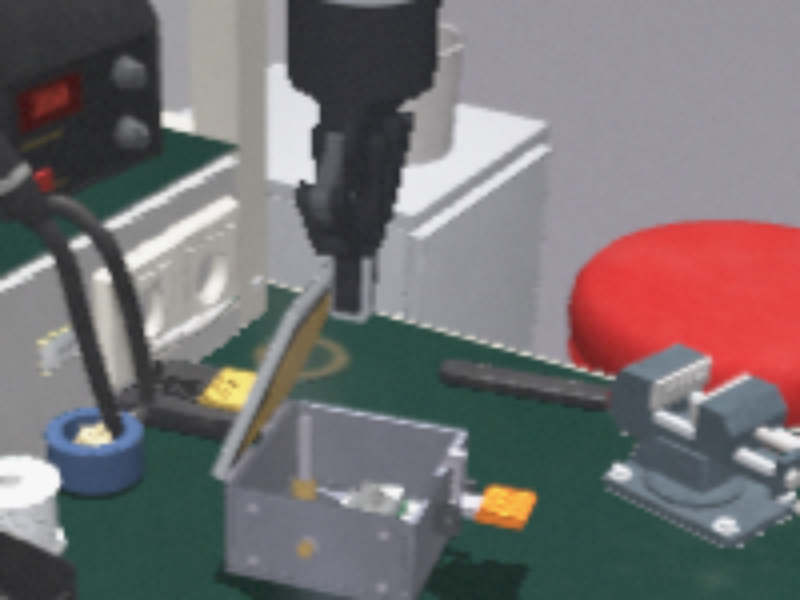

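```bash
python3 -m crank '[[1,1.5,0,-0.3,0,0,0],[1,1.5,0,-0.1,0,0,0],[1,1,0,0,0,0,0],[1,1,0,0,0,0,0],[1,0,0,0,0,0,0]]';  python3 - <<'E'
from h import *
to(b2w([.072,0,.166]))
rs=read_camera("side");cv2.imwrite("pics/side9.png",cv2.resize(rs["color"][60:210,200:400,::-1],None,fx=4,fy=4))
E
```

```text
time: 8.6
eef_pos: [0.6017, 0.126, 0.1641]
tcp_rot: [0.994, 0.108, 0.0, -0.0]
contact_force: [-0.3, -0.4, -0.1]
opening: 0.0
t 8.6 tcp [0.6017 0.126  0.1641] box [ 51.5  -0.6 164.1] F [-0.27 -0.41 -0.12] open 0.0 q [0.04 0.24 1.8  0.   1.11 1.4 ] xyaw 12.37 z [ 0.  0. -1.]
shift cm [ 2.05 -0.06 -0.19]
```

View pics/side9.png

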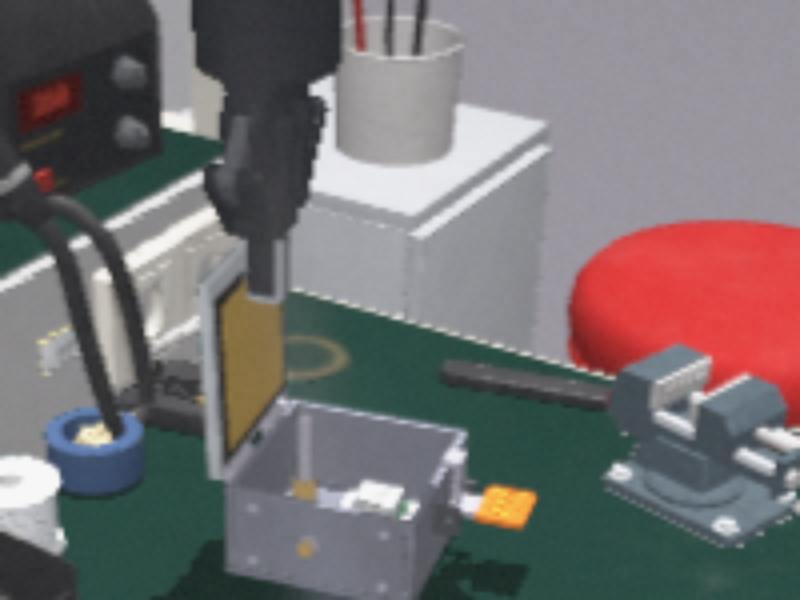

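```bash
python3 -m crank '[[1,0.8,0,-0.3,0,0,0],[1,0.7,0,-0.2,0,0,0],[1,0.5,0,0,0,0,0],[1,0.2,0,0,0,0,0],[1,0,0,0,0,0,0]]';  python3 - <<'E'
from h import *
to(b2w([.075,0,.168]))
rs=read_camera("side");cv2.imwrite("pics/side10.png",cv2.resize(rs["color"][60:210,200:400,::-1],None,fx=4,fy=4))
E
```

```text
time: 9.15
eef_pos: [0.6231, 0.1307, 0.1696]
tcp_rot: [0.994, 0.108, 0.0, 0.0]
contact_force: [0.5, -0.0, -0.5]
opening: 0.001
t 9.15 tcp [0.6231 0.1307 0.1696] box [ 73.5  -0.6 169.6] F [ 0.48 -0.   -0.54] open 0.0 q [0.05 0.28 1.74 0.   1.13 1.4 ] xyaw 12.37 z [ 0.001  0.    -1.   ]
shift cm [ 0.15 -0.06  0.16]
```

View pics/side10.png

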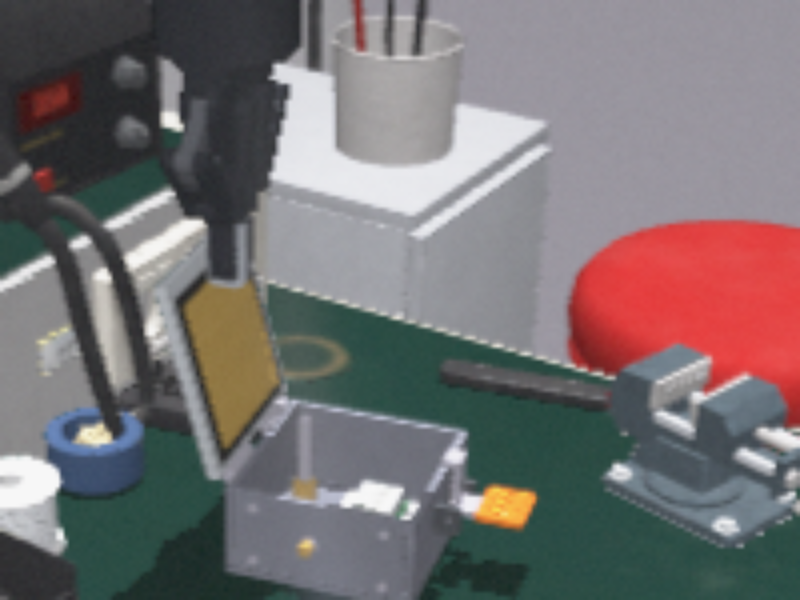

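```bash
python3 -m crank '[[1,0.3,0,0,0,0,0],[1,0,0,0,0,0,0]]';python3 -m crank '[[1,0.3,0,0,0,0,0],[1,0,0,0,0,0,0]]'; python3 -c "
from h import *
st()"
```

```text
time: 9.4
eef_pos: [0.6255, 0.1314, 0.1694]
tcp_rot: [0.994, 0.108, -0.0, -0.0]
contact_force: [-0.1, 0.2, -0.4]
opening: 0.002
time: 9.6
eef_pos: [0.6261, 0.1315, 0.1693]
tcp_rot: [0.994, 0.108, -0.004, 0.0]
contact_force: [-8.8, -1.4, 4.0]
opening: 0.001
t 9.6 tcp [0.6261 0.1315 0.1693] box [ 76.6  -0.5 169.3] F [-8.85 -1.43  3.95] open 0.0 q [ 0.05  0.29  1.73 -0.    1.14  1.4 ] xyaw 12.4 z [-0.008 -0.002 -1.   ]
```

```bash
python3 -m crank '[[1,0.1,0,0,0,0,0],[1,0,0,0,0,0,0],[1,0,0,0,0,0,0],[1,0,0,0,0,0,0]]';python3 -m crank '[[1,-0.5,0,0,0,0,0],[1,-1.5,0,0,0,0,0],[1,-3,0,0,0,0,0],[1,-3,0,-2,0,0,0],[1,-3,0,-3,0,0,0]]'; python3 -m crank '[[1,-3,0,-3,0,0,0],[1,-2,0,-3,0,0,0],[1,0,0,0,0,0,0],[1,0,0,0,0,0,0],[1,0,0,0,0,0,0]]'
python3 - <<'E'
from h import *
st()
for n in("side","top","wrist"):
    r=read_camera(n);cv2.imwrite(f"pics/{n}11.png",r["color"][:,:,::-1])
    for a in (1.65,1.75,1.8,1.85,1.9):
        e=proj(r,[b2w([.057-.117*np.cos(a),y,.058+.117*np.sin(a)]) for y in(.056,0,-.056)]);print(n,a,e.round(1).tolist())
    print(place_of("orange_lid_edge",n)[:2])
rs=read_camera("side");cv2.imwrite("pics/side11c.png",cv2.resize(rs["color"][60:210,200:400,::-1],None,fx=4,fy=4))
E
```

```text
time: 10.0
eef_pos: [0.6263, 0.1315, 0.1692]
tcp_rot: [0.994, 0.108, -0.005, 0.001]
contact_force: [-8.8, -2.8, 5.2]
opening: 0.001
time: 10.5
eef_pos: [0.5199, 0.1084, 0.2177]
tcp_rot: [0.994, 0.108, -0.002, -0.0]
contact_force: [0.2, 0.5, 0.4]
opening: -0.004
time: 11.0
eef_pos: [0.4731, 0.0979, 0.2782]
tcp_rot: [0.994, 0.108, -0.001, -0.0]
contact_force: [0.5, -0.0, -1.0]
opening: -0.001
t 11.0 tcp [0.4731 0.0979 0.2782] box [-80.   -0.4 278.2] F [ 0.45 -0.02 -0.96] open -0.0 q [-0.01 -0.17  2.    0.    1.31  1.35] xyaw 12.37 z [-0.001  0.    -1.   ]
side 1.65 [[250.2, 131.8], [259.9, 121.4], [268.9, 111.8]]
side 1.75 [[245.0, 131.6], [254.9, 121.2], [264.1, 111.7]]
side 1.8 [[242.4, 131.7], [252.5, 121.3], [261.7, 111.8]]
side 1.85 [[239.9, 131.9], [250.1, 121.6], [259.4, 112.1]]
side 1.9 [[237.5, 132.3], [247.7, 121.9], [257.1, 112.5]]
[{'location': [246.4, 120.7], 'p': 0.78}]
top 1.65 [[320.3, 135.5], [347.1, 129.3], [373.7, 123.2]]
top 1.75 [[318.8, 130.5], [345.5, 124.4], [372.0, 118.3]]
top 1.8 [[318.0, 128.2], [344.6, 122.1], [371.0, 116.0]]
top 1.85 [[317.2, 125.9], [343.8, 119.8], [370.1, 113.8]]
top 1.9 [[316.5, 123.8], [342.9, 117.7], [369.1, 111.7]]
[{'location': [342.0, 116.5], 'p': 0.74}]
wrist 1.65 [[198.3, 4.4], [282.6, 4.4], [366.9, 4.4]]
wrist 1.75 [[197.4, -15.2], [282.6, -15.3], [367.8, -15.3]]
wrist 1.8 [[197.1, -24.8], [282.6, -24.8], [368.1, -24.9]]
wrist 1.85 [[197.0, -34.1], [282.6, -34.1], [368.2, -34.1]]
wrist 1.9 [[197.0, -43.1], [282.6, -43.1], [368.2, -43.1]]
[]
```

View pics/side11c.png

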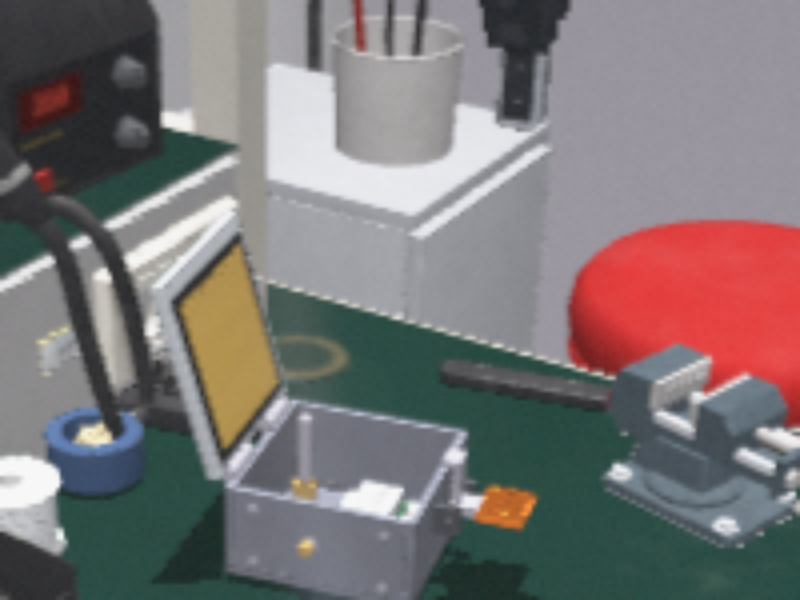

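View pics/side11.png

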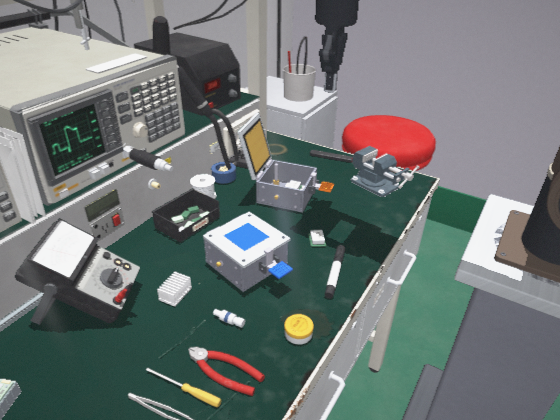

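View pics/top11.png

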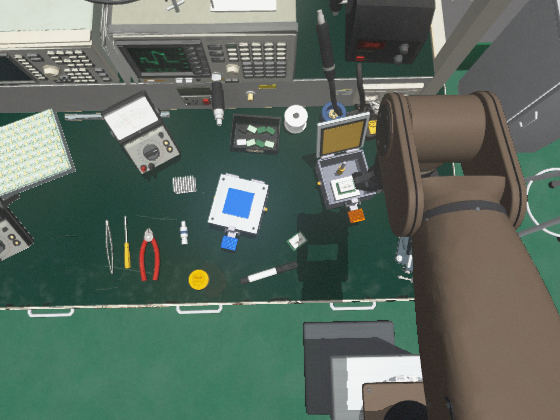

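Run:
```python
from h import *
r=read_camera("top");im=cv2.resize(r["color"][100:230,290:400,::-1],None,fx=5,fy=5,interpolation=cv2.INTER_CUBIC)[:600]
for a,c in((1.75,(0,0,255)),(1.85,(0,255,0))):
    e=proj(r,[b2w([.057-.117*np.cos(a),y,.058+.117*np.sin(a)]) for y in(.056,-.056)])
    q=((e-[290,100]+.5)*5).astype(int);cv2.line(im,tuple(map(int,q[0])),tuple(map(int,q[1])),c,1)
cv2.imwrite("pics/top12.png",im)
```

```text
(no output)
```

View pics/top12.png

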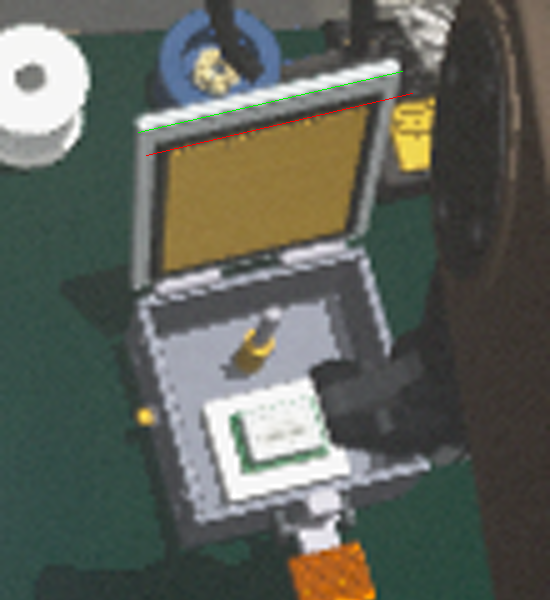

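The lid's front edge lies on the green line (1.85 rad), well past the red one (1.75 rad). The hand is clear, the blue box is shut, and the loose parts are where they were.

```bash
python3 -c "
from plant import *
print(sign_off())"
```

```text
the job is handed in; nothing more can be done
None
```

The orange box is open with its lid on the stop, and the job is handed in at about 11 s of the 45 s allowed.

- **Tab:** I pressed the orange tab down with the shut fingertips at about 5 N. The side picture then showed the lid sprung up on its pin.
- **Lid:** I followed the lid's front edge up and back. At the stop the force rose to about 9 N while the tip hardly moved. I held it there for about 0.4 s, then backed the hand well clear.
- **Last checks:** With the hand away, the top picture put the lid edge on the line calculated for 1.85 rad. By eye, a rough corner reading in the side picture put it nearer 1.8 rad. I trusted the top picture and the force at the stop.
- **Everything else:** In the last side and top pictures the blue box is shut and the loose parts look unmoved. I compared those by eye and did not measure them again.

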